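# Press a watch back home with a one-hand ratchet clamp

### The arm

A 7-joint arm with a two-finger parallel gripper is mounted at the origin on the work surface. World frame = base frame: x ahead of the robot, y to its left, z up, the work surface at z = 0. Lengths are in m, angles in rad, forces in N, time in s.
With the tool pointing down it reaches from about 0.4 to 0.925 m from the base axis. Payload 4.1 kg.
Tool frame: the origin (TCP) lies between the finger pads; the fingertips stand 17 mm ahead of it and the grasp point (between the pads) lies 2 mm behind it; z points along the fingers, y is the line along which they close (so a half turn about z gives the same grasp; the last joint's range is limited). The gripper opens to 85 mm and grips with 20 to 120 N. Pads are 22 mm wide; open, the fingers measure 114 mm over their backs; the gripper's body (76 mm by 85 mm) begins 54 mm behind the grasp point. The pads swing forward as they close: fully open they stand 13 mm farther back than shut.
Start: joints at [1.102, 0.398, 0.045, 1.537, -0.019, 1.207, -0.051], TCP at [0.235, -0.606, 0.248] pointing down, gripper open.
Joint ranges: [-2.82, 2.82], [-0.49, 2.23], [-1.37, 1.46], [0, 2.46], [-1.36, 4.5], [0.23, 2], [-2.94, 2.94]. Speed limits (rad/s): [2.57, 2.57, 3.14, 3.14, 3.14, 3.14, 3.14].

### API

Orientations are given as a unit quaternion [x, y, z, w].
In Python, from station import env gives the robot as it stands.
- The arm moves only by the tool play_rows, never from a script. Its arguments are lists of equal length, an entry for each row: "angular": the turn, a rotation vector about the tool's x, y, z in units of 10 degrees (1.0 is 10 degrees), a list of three; "delta_pos": the shift along the tool's x, y, z in cm, a list of three; "grip": the closure, from 0 (fully open) to 1 (shut). A call has 1 to 12 rows; each row is the pose to reach, as a shift and turn from the pose commanded when the call began, along the tool's axes at that moment; what a row does not reach only later rows make up. A row lasts 1/8 s, in which the tool goes at most 62.5 mm and 10.7 degrees, less where a joint would pass 70% of its speed; a pose out of reach is approached as far as the arm can. A call with a gripper value outside its range is refused whole. The fingers move at their own pace and stop on an object; "force" is the grip in N (left out, the last holds). Time passes only in rows, so rows that repeat a pose let the fingers close. It gives the time, the measured TCP pose, the force, the opening and the grip force at its end, in the units of the state.
- env.state(): the state, without advancing time (a new reading comes with each control period).
- env.read_camera(name): name is "scene" or "top" or "wrist"; returns (picture, depth): 384x512x3 uint8, red, green, blue; 384x512 float32, m along the optical axis (not along the pixel's ray), 0 where there is no reading.
- env.get_calibration(name): a dict with "fx", "fy", "cx", "cy" (pixels), "xyz" and "rotation" of the camera in the world. Camera axes: x right, y down, z forward; pixel columns grow to the right and rows downward; lengths in m; the calibration is good to about 2 mm. A picture is of the moment at which its call begins: read the wrist's pose just before it. get_calibration takes no time and is no camera call; for the wrist camera it gives the pose at the moment of the call.
- env.sign_off(): hands the job in; it is judged then, once.
The state is a dict: "t": time; "joint_pos": joint angles; "dq": joint speeds; "tau": joint torques, N m; "tool_pos": TCP position; "tcp_rot": TCP orientation; "contact_force": force on the tool from outside, world axes, zero at the start; "torque": the same for the moment, N m; "width": finger opening in m; "gripper_force": force on a finger pad.
Only numpy, scipy, OpenCV 4.12 (cv2) and the standard library are available. Lean on these libraries where they do the work, as an engineer would, in place of code of your own. Each camera call takes 0.05 s, during which the arm holds its last target. There are 200 camera calls.

### The job

The watch standing on edge in the clamp's cradle has a press-fit back that still stands proud: pump the clamp's trigger until the moving jaw has pressed the back fully home, feeling for the moment it stops dead so that you do not squeeze the watch any harder. Then push the release lever and keep it pushed until the jaw has sprung all the way open. Work the clamp by its trigger and release lever only, and leave the watch standing in the cradle and the other things on the table where they are.

Things in the scene. Friction and masses are not known exactly. Their poses are not given: they have to be found in the camera images.
- clamp: one-hand bar clamp of black casting, lying on its side, fixed to the table on a 12 mm plywood board. Origin: table height, under the bar's centre line, level with the head jaw's steel face. z up; y along the bar, from head jaw to moving jaw; x to the jaw tips. All offsets below are in this frame, in mm. Board: x -40 to 92, y -100 to 98; grip and trigger overhang it
- clamp_head (a point): top centre of the fixed head casting (x -28 to 26, y -92 to -16, z 31 to 59), at x 0, y -54, z 59. The head jaw, fixed to it, is x -14 to 77, y -18 to 0, z 35 to 55. The toothed steel bar (22 wide over its teeth, 6 thick, mid-height z 45) runs along y through the head: its tail sticks out behind to y -152 with the jaw open, -197 closed
- grip_handle (a point): middle of the fixed pistol grip, a bar along x: x -125 to -26, y -90 to -69, z 33 to 57; the point lies at x -80, y -79.5, z 45
- trigger_pad (a point): middle of the outer (+y) face of the trigger, where it is pressed; it moves with it. The trigger is a lever beside the grip, 10 thick, z 35 to 55, reaching to x -106 (its toe curls 4 mm to +y beyond x -98). At rest this point is at x -80, y -25, z 45 and trigger and grip together measure 65 across; a full stroke moves it 32 mm towards the grip (-y)
- trigger (a joint): trigger angle (rad) about a vertical pivot at x 17, y -30: 0 at rest (it springs back), 0.33 fully squeezed. A stroke to 0.28 or more (27 mm at the pad), then let fully back, moves the jaw on 5 mm. At the pad it takes 3 to 9 N while the jaw runs, about 10 N while the back goes in; once the back is home it stops dead at half a stroke. 14 N, pressed slowly, seats the back; over 17 N cracks the crystal
- jaw (a joint): travel (m) of the bar and moving jaw towards the head jaw: 0 fully open, about 0.036 touching the proud back, 0.040 with the back home, 0.045 end of travel. It ratchets in steps of 5 mm, so it slackens 2 to 3 mm when the trigger is let go after the back is home; a spring of about 3.5 N draws it open, in about 1 s, while the release lever is pushed
- jaw_face (a point): centre of the flat nylon die (25 mm across) on the moving jaw, at x 48, z 45; y is 60 with the jaw fully open. It faces the watch (-y)
- release_pad (a point): middle of the rear (-y) face of the release lever's thumb pad: at rest x 56, y -54, z 47. The pad (x 46 to 66, 8 thick, z 36 to 58) stands out of the head's +x side, 28 mm behind the head jaw's rear side, and is pushed towards the jaws (+y)
- release (a joint): release lever angle (rad) about a vertical pivot at x 12, y -50: near 0.01 at rest; the jaw is free from about 0.14 (6 mm of push at the pad; 8 mm is safe), the end stop is at 0.25 (10 mm). It takes 2 to 6 N at the pad, springs back, and clicks to and fro as the bar ratchets
- watch_center (a point): centre of the watch case, a steel disc 40 mm across, 10 thick, crown up, lugs to the sides, its axis along the clamp's y. It stands loose in a white vee cradle at x 48, y 14, z 45. Its crystal looks to -y, 1 mm from the 8 mm thick die on the head jaw; its back looks to +y
- back (a joint): travel (m) of the press-fit back, a steel disc 29 mm across, into the case: 0 standing 4.5 mm proud, 0.0025 fully home (2 mm proud). A tight fit that takes about 9 N of jaw force and stays where it is pressed
- jar: bystander: squat glass jar with a steel lid, 68 mm across, 62 mm high; origin at the centre of its underside
- opener: bystander: steel case-back opener with a round handle, 165 mm long along its x and 22 mm thick, lying on the table; origin under its middle
- dish: bystander: white ceramic dish, 100 mm across, 26 mm high; origin at the centre of its underside
Mind the look-alikes: they are no part of the job. What is shaped like the part that bears watch_center but purple or yellow is not meant.

How it is judged:
On the way, in this order (a step that is already met when the one before it is completed fails the run):
1. the moving jaw has pressed the back home (within 0.3 mm) and is still closed on the watch (value of joint back above 0.0022 m and value of joint jaw above 0.03 m), for 0.2 s.
2. the jaw is released and fully open (value of joint jaw below 0.004 m), for 0.2 s.
At the end, for the whole second after the job is handed in: the back is fully home (within 0.3 mm), the jaw is fully open (within 4 mm), the trigger is let go, and the watch stands in the cradle within 8 mm of where it was and within 0.2 rad of upright (value of joint back above 0.0022 m and value of joint jaw below 0.004 m and value of joint trigger below 0.05 rad and distance between watch_center and clamp below 0.076 m and z of watch_center in the frame of clamp above 0.041 m and angle between the y axis of watch_center and the y axis of clamp, either way round below 0.2 rad and distance of watch_center from where it was at the start of the episode below 0.008 m); the robot touches nothing.
It fails at once if the jaw squeezes the watch with more than 40 N (contact force between jaw and watch above 40 N).
It fails at once if the robot handles the moving jaw or its bar (over 3 N) (contact force between the arm and jaw above 3 N).
It fails at once if the robot handles the watch (over 1 N) (contact force between the arm and watch above 1 N).
It fails at once if a bystander is moved by more than 15 mm (distance of any of jar, opener, dish from where it was at the start of the episode above 0.015 m).
It also fails if it takes over 54 s, if anything falls off the work surface, if the arm or the gripper's body presses on something with over 40 N, if the wrist force passes 120 N, or if a joint passes its speed limit or range.

## Working session

There is one attempt and no reset: what is moved stays moved. The work goes in short steps, Python scripts to look and compute and a tool call to move; the robot and the scene stay as the last step left them, time stands still between calls to the robot, and variables do not carry over. Pictures are saved under pics/ and viewed, at most 10 in all, crops included, and the job is handed in when it is done.

Besides the shell and the picture viewer there is one more tool, called after "Call:" in YAML: its name, and indented under it one key for each argument. play_rows: Moves the arm, as the interface text tells. Its arguments: {"type":"object","properties":{"angular":{"type":"array"},"delta_pos":{"type":"array"},"grip":{"type":"array"},"force":{"type":"number"}},"required":["angular","delta_pos","grip"]}

```bash
mkdir -p pics; ls; python3 - <<'E'
from station import env
import cv2,numpy as np
s=env.state(); print({k:np.round(v,3).tolist() for k,v in s.items()})
for n in ("scene","top"):
    p,d=env.read_camera(n); c=env.get_calibration(n); print(n,{k:np.round(v,4).tolist() for k,v in c.items()})
    np.savez(f"pics/{n}.npz",p=p,d=d)
    cv2.imwrite(f"pics/{n}1.png",cv2.cvtColor(p,cv2.COLOR_RGB2BGR))
E
```

```text
pics
{'t': 0.0, 'joint_pos': [1.102, 0.399, 0.045, 1.538, -0.019, 1.207, -0.051], 'dq': [-0.001, 0.0, -0.0, -0.0, -0.0, -0.001, 0.003], 'tau': [0.002, -47.512, 1.365, -25.422, 0.011, 0.009, -0.0], 'tool_pos': [0.235, -0.606, 0.247], 'tcp_rot': [0.983, 0.184, -0.0, -0.001], 'contact_force': [0.423, -0.238, 0.955], 'torque': [0.064, -0.044, -0.007], 'gripper_force': 0.0, 'width': 0.085}
scene {'fx': 426.9352, 'fy': 426.9352, 'cx': 256.7677, 'cy': 190.1597, 'xyz': [0.984, 0.5253, 1.0856], 'rotation': [0.3018, 0.9093, -0.2732, -0.0863]}
top {'fx': 375.5527, 'fy': 375.5527, 'cx': 257.7743, 'cy': 191.7069, 'xyz': [0.4867, -0.0029, 1.3031], 'rotation': [0.7139, -0.6979, 0.0446, -0.0362]}
```

View pics/scene1.png

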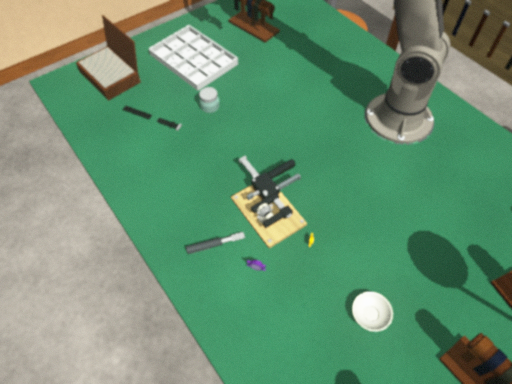

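View pics/top1.png

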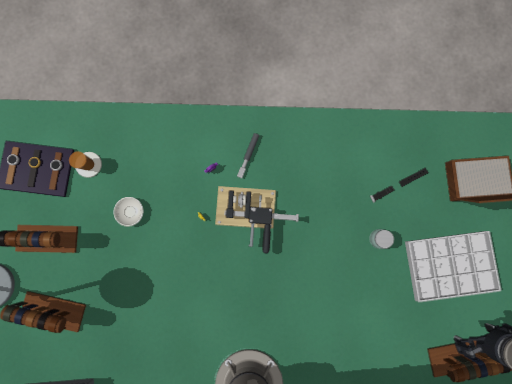

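```bash
cat > h.py <<'E'
import numpy as np,cv2
from scipy.spatial.transform import Rotation as R
from station import env
def rays(c,uv):
    uv=np.atleast_2d(uv).astype(float)
    d=np.c_[(uv[:,0]-c['cx'])/c['fx'],(uv[:,1]-c['cy'])/c['fy'],np.ones(len(uv))]
    return d@rot(c).T
def rot(c):
    r=np.array(c['rotation']); return r if r.shape==(3,3) else R.from_quat(r).as_matrix()
def plane(c,uv,z):
    d=rays(c,uv); o=np.array(c['xyz']); return o+d*((z-o[2])/d[:,2])[:,None]
def cloud(c,dep):
    v,u=np.mgrid[:dep.shape[0],:dep.shape[1]]
    return (np.array(c['xyz'])+rays(c,np.c_[u.ravel(),v.ravel()])*dep.reshape(-1,1)).reshape(*dep.shape,3)
def project(c,P):
    q=(np.atleast_2d(P)-np.array(c['xyz']))@rot(c); return np.c_[q[:,0]/q[:,2]*c['fx']+c['cx'],q[:,1]/q[:,2]*c['fy']+c['cy']]
def wood(p,box=None):
    h=cv2.cvtColor(p,cv2.COLOR_RGB2HSV); m=cv2.inRange(h,(12,60,110),(32,200,255))
    if box is not None:
        k=np.zeros_like(m); u0,v0,u1,v1=box; k[v0:v1,u0:u1]=1; m*=k
    return m
def save(n,p,box=None,s=1):
    if box: p=p[box[1]:box[3],box[0]:box[2]]
    cv2.imwrite(f"pics/{n}.png",cv2.resize(cv2.cvtColor(p,cv2.COLOR_RGB2BGR),None,fx=s,fy=s,interpolation=cv2.INTER_CUBIC))
E
python3 - <<'E'
from h import *
for n,b in (("top",(195,170,300,250)),("scene",(215,170,325,255))):
    f=np.load(f"pics/{n}.npz");c=env.get_calibration(n)
    m=wood(f['p'],b); pts=cv2.findNonZero(m)[:,0]
    W=plane(c,pts,0.012)[:,:2]
    r=cv2.minAreaRect((W*1000).astype(np.float32)); print(n,len(pts),r,cv2.boxPoints(r).round().tolist())
    C=cloud(c,f['d']); print("wood z",np.percentile(C[m>0][:,2],[5,50,95]))
    h=cv2.cvtColor(f['p'],cv2.COLOR_RGB2HSV)
    for nm,lo,hi in (("purple",(125,80,40),(155,255,255)),("yellow",(24,180,120),(34,255,255))):
        q=cv2.findNonZero(cv2.inRange(h,lo,hi))
        if q is not None: print(nm,np.median(q[:,0],0),plane(c,np.median(q[:,0],0),0.01).round(3))
f=np.load("pics/top.npz");save("topc",f['p'],(190,120,310,260),4)
w=env.get_calibration("wrist");print(w)
E
```

```text
top 1247 ((583.3549194335938, 55.53746795654297), (259.89971923828125, 132.42982482910156), 87.23484802246094) [[511.0, -71.0], [643.0, -77.0], [656.0, 182.0], [523.0, 189.0]]
wood z [0.00678866 0.0117417  0.01817308]
purple [211. 167.] [[0.718 0.148 0.01 ]]
yellow [201.  216.5] [[0.545 0.176 0.01 ]]
scene 1636 ((587.3087158203125, 57.33800506591797), (261.3863220214844, 134.5662841796875), 87.4084243774414) [[514.0, -70.0], [649.0, -76.0], [660.0, 185.0], [526.0, 191.0]]
wood z [0.00617232 0.01114142 0.0187875 ]
purple [256. 263.] [[0.712 0.141 0.01 ]]
yellow [311. 240.] [[0.548 0.178 0.01 ]]
{'fx': 300.0156202141528, 'fy': 300.0156202141528, 'cx': 254.78254428766232, 'cy': 195.55918303174565, 'xyz': array([ 0.29521509, -0.58259253,  0.37225098]), 'rotation': array([ 0.81814261, -0.56019799, -0.07412873,  0.10642285])}
```

View pics/topc.png

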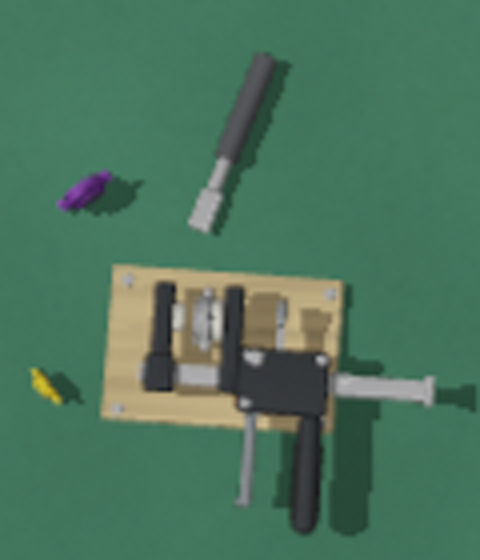

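The things that could be taken for the watch are the steel one standing in the clamp's cradle (top px 241,200), the purple one (211,167) and the yellow one (201,216). I choose the steel one in the clamp. Grip and trigger are at (267,236) and (252,235), and the bar tail is at (288,217). Next I view the clamp from above with the wrist camera.

Call:
play_rows:
  angular:
    - [0,0,2.4]
    - [0,0,2.4]
    - [0,0,2.4]
    - [0,0,2.4]
    - [0,0,2.4]
    - [0,0,2.4]
    - [0,0,2.4]
    - [0,0,2.4]
    - [0,0,2.4]
    - [0,0,2.4]
    - [0,0,2.4]
    - [0,0,2.4]
  delta_pos:
    - [3,-3,0]
    - [7,-7,0]
    - [11,-11,0]
    - [15,-15,0]
    - [19,-19,0]
    - [23,-23,0]
    - [27,-27,0]
    - [32,-32,0]
    - [37,-37,0]
    - [42,-42,0]
    - [45,-45,0]
    - [46.5,-47,0]
  grip: [1,1,1,1,1,1,1,1,1,1,1,1]

```text
t: 1.6
tool_pos: [0.4993, 0.0044, 0.2481]
tcp_rot: [1.0, -0.022, 0.0, -0.001]
contact_force: [-1.1, -0.4, -0.7]
width: 0.0001
gripper_force: 0.0
```

Call:
play_rows:
  angular:
    - [0,0,0]
    - [0,0,0]
  delta_pos:
    - [0,0,0]
    - [0,0,0]
  grip: [1,1]

```text
t: 1.85
tool_pos: [0.4981, -0.0011, 0.2479]
tcp_rot: [1.0, -0.025, -0.001, 0.001]
contact_force: [-0.5, -0.8, -0.1]
width: 0.0003
gripper_force: 0.0
```

```bash
python3 - <<'E'
from h import *
s=env.state();c=env.get_calibration("wrist");p,d=env.read_camera("wrist")
np.savez("pics/w1.npz",p=p,d=d,**{'c_'+k:v for k,v in c.items()})
print(s['tool_pos'],s['tcp_rot'],s['contact_force'],s['t'])
print(c['xyz'],rot(c).round(3))
save("w1",p,None,1.5)
E
```

```text
[ 0.49810204 -0.00107176  0.24787472] [ 9.99683621e-01 -2.51413338e-02 -5.29891561e-04  5.39576117e-04] [-0.50091495 -0.79592695 -0.05755587] 1.85
[ 0.56292188 -0.00463578  0.37268865] [[-0.051 -0.965 -0.258]
 [-0.999  0.049  0.013]
 [ 0.     0.258 -0.966]]
```

View pics/w1.png

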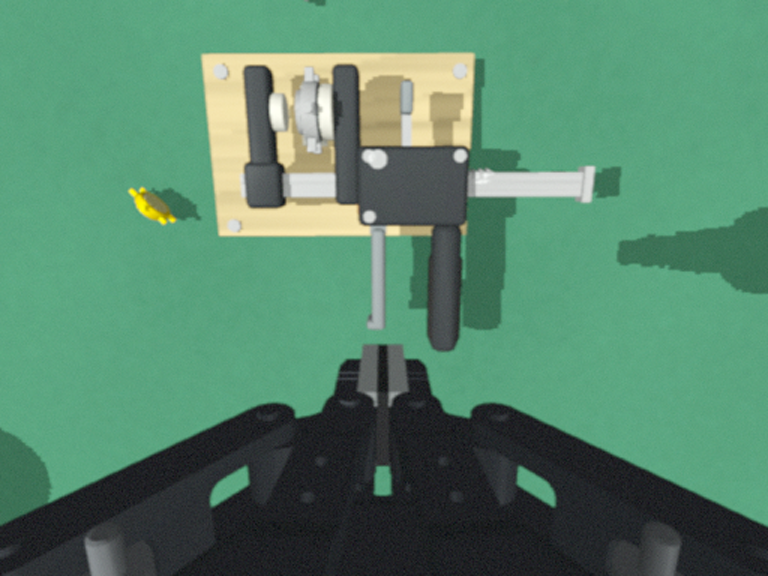

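The picture shows the steel watch at 1.5x px (318,110), the trigger at (377,275), the grip at (444,290), the release pad at (406,97) and the head at (412,185). That fits the description. Now I measure them.

```bash
python3 - <<'E'
from h import *
f=np.load("pics/w1.npz");c={k[2:]:f[k] for k in f if k.startswith('c_')};p,d=f['p'],f['d']
m=wood(p,(130,30,322,160)); m=cv2.morphologyEx(m,cv2.MORPH_OPEN,np.ones((3,3)))
W=plane(c,cv2.findNonZero(m)[:,0],0.012)[:,:2]*1000
r=cv2.minAreaRect(W.astype(np.float32)); B=cv2.boxPoints(r); print(r,B.round(1).tolist())
C=cloud(c,d); print("wood z",np.median(C[m>0][:,2]))
yaw=np.deg2rad(r[2]); yaw=(yaw+np.pi/4)%(np.pi/2)-np.pi/4
Rz=np.array([[np.cos(yaw),-np.sin(yaw)],[np.sin(yaw),np.cos(yaw)]])
o=np.array(r[0])-Rz@[26,-1]; print("yaw",yaw,"origin",o)
# points above board in clamp frame from depth
P=C[d>0]; q=np.c_[(P[:,:2]*1000-o)@Rz,P[:,2]*1000]
def box(n,x,y,z):
    k=np.all((q>[x[0],y[0],z[0]])&(q<[x[1],y[1],z[1]]),1)
    if k.sum(): print(n,k.sum(),"lo",np.percentile(q[k],3,0).round(1),"hi",np.percentile(q[k],97,0).round(1),"med",np.median(q[k],0).round(1))
box("head",(-40,35),(-105,-10),(54,70)); box("headjaw",(32,90),(-30,10),(45,62)); box("trigger",(-120,-45),(-50,-8),(45,70));box("grip",(-135,-45),(-100,-60),(45,70)); box("release",(40,75),(-70,-30),(45,70)); box("tail",(-20,20),(-170,-100),(35,60))
box("watch",(30,68),(0,25),(50,85)); box("mjaw",(60,90),(45,110),(45,65))
# second view: top, scene
for n in("top","scene"):
    g=np.load(f"pics/{n}.npz");cc=env.get_calibration(n);P=cloud(cc,g['d'])[g['d']>0];q=np.c_[(P[:,:2]*1000-o)@Rz,P[:,2]*1000]
    print(n);box("head",(-40,35),(-105,-10),(54,70));box("trigger",(-120,-45),(-50,-8),(45,70));box("grip",(-135,-45),(-100,-60),(45,70));box("release",(40,75),(-70,-30),(45,70))
E
```

```text
((582.662109375, 26.562843322753906), (198.43222045898438, 130.733154296875), 87.10997772216797) [[512.4000244140625, -69.19999694824219], [642.9000244140625, -75.80000305175781], [652.9000244140625, 122.4000015258789], [522.4000244140625, 128.89999389648438]]
wood z 0.011359381182484224
yaw -0.05044040420415552 origin [556.74559643  28.87246595]
head 4269 lo [-32.6 -88.3  54.5] hi [ 24.7 -14.4  60. ] med [ -0.7 -53.1  58. ]
headjaw 1203 lo [ 33.3 -16.9  50.5] hi [73.9  9.3 61.4] med [52.2 -5.5 54.3]
trigger 507 lo [-103.4  -34.6   50.8] hi [-46.8 -23.4  55.2] med [-75.3 -30.2  53.7]
grip 1425 lo [-117.9  -90.3   48.7] hi [-47.4 -67.6  57.2] med [-80.8 -78.1  55. ]
release 215 lo [ 41.4 -52.1  48.7] hi [ 64.9 -45.2  58.3] med [ 53.4 -48.9  56.6]
tail 1078 lo [  -7.2 -168.    45.7] hi [   8.2 -101.7   48.6] med [   1.  -134.2   47.2]
watch 905 lo [31.8  0.4 51. ] hi [65.1 23.2 67.8] med [47.5 11.1 59.7]
mjaw 234 lo [60.5 45.5 51.1] hi [76.  57.7 54.7] med [67.8 51.4 53.1]
top
head 392 lo [-34.1 -88.8  54.3] hi [ 24.  -13.4  63.5] med [ -1.8 -52.6  58.6]
trigger 60 lo [-105.5  -34.8   48.3] hi [-46.5 -25.1  58. ] med [-77.6 -30.1  53.5]
grip 174 lo [-120.5  -91.4   47.7] hi [-47.1 -68.3  59.7] med [-85.1 -79.3  55.5]
release 18 lo [ 41.9 -53.1  49.1] hi [ 65.  -46.2  58.9] med [ 54.9 -49.5  55.3]
scene
head 421 lo [-33.7 -87.6  54.4] hi [ 28.3 -15.3  61.5] med [  2.5 -51.6  57.5]
trigger 77 lo [-99.  -33.4  46.1] hi [-47.2 -22.1  56. ] med [-74.2 -26.9  52.9]
grip 168 lo [-115.2  -88.6   46.4] hi [-47.7 -66.3  58.4] med [-80.6 -74.9  54.1]
release 36 lo [ 42.5 -51.5  45.8] hi [ 69.1 -43.1  59.8] med [ 57.2 -46.1  53.2]
```

Call:
play_rows:
  angular:
    - [0,0,0]
    - [0,0,0]
    - [0,0,0]
    - [0,0,0]
    - [0,0,0]
    - [0,0,0]
    - [0,0,0]
    - [0,0,0]
  delta_pos:
    - [-1.5,-2,2]
    - [-3,-3.5,6]
    - [-3,-3.5,10]
    - [-3,-3.5,14]
    - [-3,-3.5,17]
    - [-3,-3.5,19]
    - [-3,-3.5,20]
    - [-3,-3.5,20]
  grip: [1,1,1,1,1,1,1,1]

```text
t: 2.9
tool_pos: [0.4701, 0.0357, 0.0481]
tcp_rot: [1.0, -0.025, -0.0, 0.0]
contact_force: [0.7, -0.5, 0.5]
width: -0.0001
gripper_force: 0.0
```

Call:
play_rows:
  angular:
    - [0,0,0]
    - [0,0,0]
  delta_pos:
    - [0,0,0]
    - [0,0,0]
  grip: [1,1]

```text
t: 3.15
tool_pos: [0.4711, 0.0366, 0.0491]
tcp_rot: [1.0, -0.025, 0.001, 0.0]
contact_force: [0.4, 0.7, -0.0]
width: 0.0002
gripper_force: 0.0
```

```bash
cat >> h.py <<'E'
def tcp_clamp(s):
    y=-0.0504; o=np.array([556.7,29.5]); x=np.array([np.cos(y),np.sin(y)]); w=s['tool_pos'][:2]*1000-o; f=s['contact_force'][:2]; yy=np.array([-x[1],x[0]])
    return np.round([x@w,yy@w,s['tool_pos'][2]*1000],1),np.round([x@f,yy@f],1)
E
python3 - <<'E'
from h import *
print(*tcp_clamp(env.state())); p,d=env.read_camera("wrist"); save("w2",p,(120,60,420,384),1.8)
E
```

```text
[-85.9   2.8  49.1] [0.3 0.7]
```

View pics/w2.png

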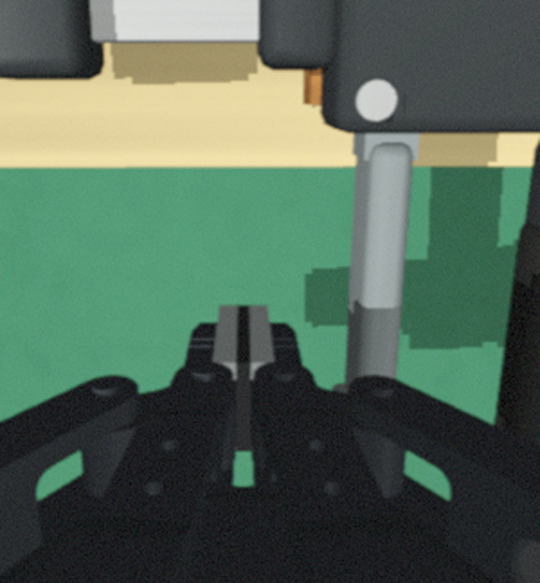

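The closed fingers sit about 15 mm on the +y side of the trigger, whose left face is at px 350 in the crop (fingertips at px 214–274). I'll feel for contact now.

Call:
play_rows:
  angular:
    - [0,0,0]
    - [0,0,0]
    - [0,0,0]
    - [0,0,0]
  delta_pos:
    - [0,0.5,0]
    - [0,1.0,0]
    - [0,1.4,0]
    - [0,1.4,0]
  grip: [1,1,1,1]

```text
t: 3.7
tool_pos: [0.4697, 0.0223, 0.0483]
tcp_rot: [1.0, -0.025, -0.0, 0.0]
contact_force: [-0.0, -0.1, 0.2]
width: 0.0001
gripper_force: 0.0
```

Call:
play_rows:
  angular:
    - [0,0,0]
    - [0,0,0]
    - [0,0,0]
  delta_pos:
    - [0,0.3,0]
    - [0,0.6,0]
    - [0,0.6,0]
  grip: [1,1,1]

```text
t: 4.08
tool_pos: [0.4693, 0.0166, 0.0483]
tcp_rot: [1.0, -0.025, -0.0, 0.0]
contact_force: [-0.7, 1.2, 0.1]
width: -0.0
gripper_force: 0.7
```

Call:
play_rows:
  angular:
    - [0,0,0]
    - [0,0,0]
    - [0,0,0]
  delta_pos:
    - [0,0.3,0]
    - [0,0.6,0]
    - [0,0.6,0]
  grip: [1,1,1]

```text
t: 4.45
tool_pos: [0.4692, 0.0114, 0.0483]
tcp_rot: [1.0, -0.024, 0.0, -0.0]
contact_force: [-0.1, 4.3, -0.4]
width: 0.0
gripper_force: 2.3
```

Call:
play_rows:
  angular:
    - [0,0,0]
    - [0,0,0]
    - [0,0,0]
    - [0,0,0]
    - [0,0,0]
    - [0,0,0]
  delta_pos:
    - [0,0.5,0]
    - [0,1.0,0]
    - [0,1.5,0]
    - [0,2.0,0]
    - [0,2.2,0]
    - [0,2.2,0]
  grip: [1,1,1,1,1,1]

```text
t: 5.2
tool_pos: [0.47, -0.0093, 0.0487]
tcp_rot: [1.0, -0.024, 0.002, -0.001]
contact_force: [1.8, 7.8, -1.6]
width: -0.0005
gripper_force: 3.2
```

```bash
python3 - <<'E'
from h import *
print(*tcp_clamp(env.state())); p,d=env.read_camera("top"); save("t2",p,(190,150,310,260),4)
E
```

```text
[-84.6 -43.1  48.7] [1.4 7.9]
```

View pics/t2.png

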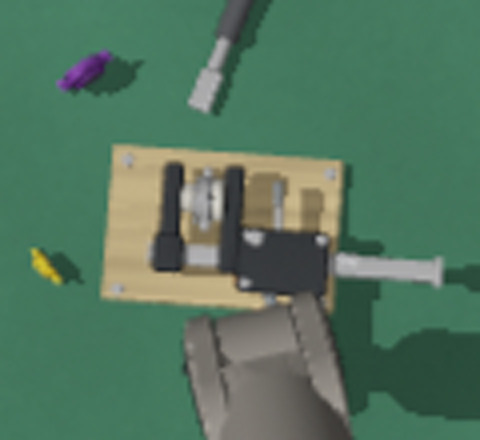

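Call:
play_rows:
  angular:
    - [0,0,0]
    - [0,0,0]
    - [0,0,0]
    - [0,0,0]
    - [0,0,0]
    - [0,0,0]
  delta_pos:
    - [0,0.3,0]
    - [0,0.3,0]
    - [0,-1.0,0]
    - [0,-2.5,0]
    - [0,-3.6,0]
    - [0,-3.6,0]
  grip: [1,1,1,1,1,1]

```text
t: 6.0
tool_pos: [0.47, 0.0252, 0.0483]
tcp_rot: [1.0, -0.024, 0.0, 0.0]
contact_force: [0.4, 0.1, 0.2]
width: -0.0004
gripper_force: 0.0
```

Call:
play_rows:
  angular:
    - [0,0,0]
    - [0,0,0]
    - [0,0,0]
    - [0,0,0]
    - [0,0,0]
    - [0,0,0]
    - [0,0,0]
    - [0,0,0]
    - [0,0,0]
    - [0,0,0]
  delta_pos:
    - [0,1.0,0]
    - [0,2.0,0]
    - [0,3.0,0]
    - [0,3.7,0]
    - [0,3.9,0]
    - [0,3.9,0]
    - [0,2.6,0]
    - [0,1.2,0]
    - [0,0,0]
    - [0,0,0]
  grip: [1,1,1,1,1,1,1,1,1,1]

```text
t: 7.25
tool_pos: [0.47, 0.025, 0.0483]
tcp_rot: [1.0, -0.024, 0.0, 0.0]
contact_force: [0.5, 0.0, 0.7]
width: -0.0001
gripper_force: 0.0
```

```bash
cat >> h.py <<'E'
def jaw(n=""):
    """tail end and moving-jaw face, clamp mm, from the top depth cloud"""
    o=np.array([556.7,29.5]);y=-0.0504;Rz=np.array([[np.cos(y),-np.sin(y)],[np.sin(y),np.cos(y)]])
    p,d=env.read_camera("top");c=env.get_calibration("top")
    P=cloud(c,d)[d>0];q=np.c_[(P[:,:2]*1000-o)@Rz,P[:,2]*1000]
    t=q[(abs(q[:,0])<12)&(q[:,1]<-100)&(q[:,1]>-230)&(q[:,2]>30)&(q[:,2]<70)]
    j=q[(q[:,0]>60)&(q[:,0]<80)&(q[:,1]>12)&(q[:,1]<110)&(q[:,2]>42)&(q[:,2]<70)]
    tr=q[(q[:,0]>-60)&(q[:,0]<-45)&(q[:,1]>-66)&(q[:,1]<-8)&(q[:,2]>42)&(q[:,2]<65)]
    print(n,"tail end",t[:,1].min().round(1),"jaw y",np.median(j[:,1]).round(1) if len(j) else None,"trig",np.median(tr[:,1]).round(1) if len(tr) else None)
E
python3 - <<'E'
from h import *
print(*tcp_clamp(env.state())); jaw()
E
```

```text
[-86.4  -8.8  48.3] [0.5 0. ]
 tail end -189.3 jaw y 37.5 trig None
```

```bash
python3 - <<'E'
import h,numpy as np
f=np.load("pics/top.npz")
class F:
    def __getattr__(s,k): return getattr(E,k)
    def read_camera(s,n): return f['p'],f['d']
E=h.env; h.env=F(); h.jaw("start"); h.env=E; h.jaw("now")
c=h.env.get_calibration("top")
o=np.array([556.7,29.5]);y=-0.0504;Rz=np.array([[np.cos(y),-np.sin(y)],[np.sin(y),np.cos(y)]])
p,d=E.read_camera("top")
for n,I in(("start",f['p']),("now",p)):   # bar brightness along its line, y at z=48
    ys=np.arange(-200,-110,1.); P=np.c_[(np.c_[0*ys,ys]@Rz.T+o)/1000,0*ys+.048]
    uv=h.project(c,P).astype(np.float32); v=h.cv2.remap(I.astype(np.float32),uv[None,:,0],uv[None,:,1],1)[0,:,0]
    e=np.where(v>110)[0]; print(n,"tail end y",ys[e[0]] if len(e) else None,v[::6].round())
E
```

```text
start tail end -179.1 jaw y 47.1 trig -31.7
now tail end -189.6 jaw y 37.4 trig None
start tail end y -182.0 [ 42.  42.  44. 112. 163. 168. 168. 169. 169. 169. 168. 167. 167. 166.
 166.]
now tail end y -192.0 [ 42.  77. 168. 171. 171. 171. 171. 171. 172. 171. 170. 170. 169. 173.
 171.]
```

```bash
python3 - <<'E'
from h import *
f=np.load("pics/w1.npz");c={k[2:]:f[k] for k in f if k.startswith('c_')};C=cloud(c,f['d'])
o=np.array([556.7,29.5]);y=-0.0504;Rz=np.array([[np.cos(y),-np.sin(y)],[np.sin(y),np.cos(y)]])
q=np.c_[(C.reshape(-1,3)[:,:2]*1000-o)@Rz,C.reshape(-1,3)[:,2]*1000]
k=(q[:,2]>51)&(q[:,2]<58)
for n,x in(("jaw",(62,75)),):
    a=q[k&(q[:,0]>x[0])&(q[:,0]<x[1])]; h,e=np.histogram(a[:,1],np.arange(-60,110,3)); print([(int(b),int(v)) for b,v in zip(e,h) if v])
k=(q[:,2]>46)&(q[:,2]<52)&(abs(q[:,0])<6)&(q[:,1]<-95); print("tail",np.percentile(q[k][:,1],[0.5,2]))
k=(q[:,2]>40)&(q[:,2]<70)&(abs(q[:,0]-48)<6)&(q[:,1]>0);h,e=np.histogram(q[k][:,1],np.arange(0,70,2)); print([(int(b),int(v)) for b,v in zip(e,h) if v])
p,d=env.read_camera("wrist"); save("w3",p)
E
```

```text
[(-54, 7), (-51, 10), (-48, 11), (-18, 41), (-15, 42), (-12, 44), (-9, 47), (-6, 47), (-3, 33), (0, 9), (3, 8), (6, 6), (9, 19), (12, 29), (15, 15), (18, 3), (39, 16), (42, 49), (45, 44), (48, 47), (51, 43), (54, 40), (57, 6)]
tail [-179.3293772  -178.19765837]
[(0, 30), (2, 28), (4, 28), (6, 26), (8, 31), (10, 33), (12, 30), (14, 25), (16, 23), (18, 13), (20, 26), (22, 21), (32, 62), (34, 24), (36, 25), (38, 27), (40, 14), (42, 30), (44, 24), (46, 26), (48, 25), (50, 24), (52, 23), (54, 22), (56, 17), (58, 3)]
```

View pics/w3.png

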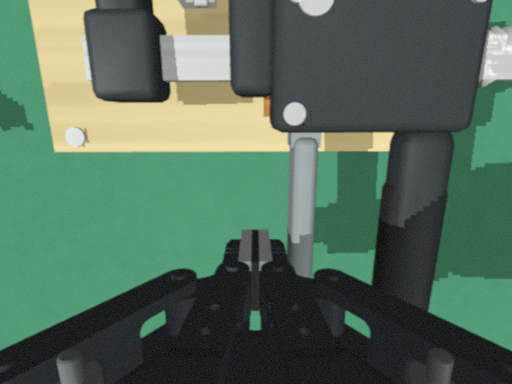

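The jaw started about 26 mm closed, so after two strokes it should be just short of the back. From here I press slowly and watch the force.

Call:
play_rows:
  angular:
    - [0,0,0]
    - [0,0,0]
    - [0,0,0]
    - [0,0,0]
  delta_pos:
    - [0,0.6,0]
    - [0,1.0,0]
    - [0,1.2,0]
    - [0,1.3,0]
  grip: [1,1,1,1]

```text
t: 7.95
tool_pos: [0.4693, 0.0126, 0.0483]
tcp_rot: [1.0, -0.024, 0.0, -0.001]
contact_force: [0.2, 4.2, -0.8]
width: 0.0006
gripper_force: 2.6
```

Call:
play_rows:
  angular:
    - [0,0,0]
    - [0,0,0]
    - [0,0,0]
    - [0,0,0]
  delta_pos:
    - [0,0.1,0]
    - [0,0.2,0]
    - [0,0.3,0]
    - [0,0.3,0]
  grip: [1,1,1,1]

```text
t: 8.45
tool_pos: [0.4693, 0.0099, 0.0484]
tcp_rot: [1.0, -0.024, 0.0, -0.001]
contact_force: [-0.1, 5.8, -0.3]
width: 0.0
gripper_force: 2.7
```

Call:
play_rows:
  angular:
    - [0,0,0]
    - [0,0,0]
    - [0,0,0]
    - [0,0,0]
  delta_pos:
    - [0,0.1,0]
    - [0,0.2,0]
    - [0,0.3,0]
    - [0,0.3,0]
  grip: [1,1,1,1]

```text
t: 8.95
tool_pos: [0.4694, 0.0072, 0.0484]
tcp_rot: [1.0, -0.024, 0.001, -0.001]
contact_force: [0.4, 5.2, 0.0]
width: -0.0001
gripper_force: 2.9
```

Call:
play_rows:
  angular:
    - [0,0,0]
    - [0,0,0]
    - [0,0,0]
  delta_pos:
    - [0,0.1,0]
    - [0,0.2,0]
    - [0,0.2,0]
  grip: [1,1,1]

```text
t: 9.32
tool_pos: [0.4695, 0.0058, 0.0484]
tcp_rot: [1.0, -0.024, 0.001, -0.001]
contact_force: [1.3, 8.0, -1.3]
width: -0.0002
gripper_force: 3.5
```

Call:
play_rows:
  angular:
    - [0,0,0]
    - [0,0,0]
    - [0,0,0]
  delta_pos:
    - [0,0.1,0]
    - [0,0.2,0]
    - [0,0.2,0]
  grip: [1,1,1]

```text
t: 9.7
tool_pos: [0.4695, 0.0047, 0.0484]
tcp_rot: [1.0, -0.023, 0.001, -0.002]
contact_force: [0.9, 9.4, -1.8]
width: 0.0001
gripper_force: 4.5
```

Call:
play_rows:
  angular:
    - [0,0,0]
    - [0,0,0]
    - [0,0,0]
  delta_pos:
    - [0,0.05,0]
    - [0,0.1,0]
    - [0,0.1,0]
  grip: [1,1,1]

```text
t: 10.07
tool_pos: [0.4695, 0.0041, 0.0485]
tcp_rot: [1.0, -0.023, 0.001, -0.002]
contact_force: [0.2, 10.8, -1.0]
width: -0.0
gripper_force: 4.8
```

Call:
play_rows:
  angular:
    - [0,0,0]
    - [0,0,0]
    - [0,0,0]
  delta_pos:
    - [0,0.05,0]
    - [0,0.1,0]
    - [0,0.1,0]
  grip: [1,1,1]

```text
t: 10.45
tool_pos: [0.4695, 0.0036, 0.0485]
tcp_rot: [1.0, -0.023, 0.001, -0.002]
contact_force: [1.3, 11.0, -1.7]
width: -0.0002
gripper_force: 5.3
```

Call:
play_rows:
  angular:
    - [0,0,0]
    - [0,0,0]
    - [0,0,0]
  delta_pos:
    - [0,0.05,0]
    - [0,0.1,0]
    - [0,0.1,0]
  grip: [1,1,1]

```text
t: 10.82
tool_pos: [0.4696, 0.0032, 0.0485]
tcp_rot: [1.0, -0.023, 0.001, -0.003]
contact_force: [1.0, 12.8, -2.2]
width: -0.0001
gripper_force: 5.9
```

Call:
play_rows:
  angular:
    - [0,0,0]
    - [0,0,0]
    - [0,0,0]
  delta_pos:
    - [0,0.02,0]
    - [0,0.04,0]
    - [0,0.05,0]
  grip: [1,1,1]

```text
t: 11.2
tool_pos: [0.4696, 0.003, 0.0485]
tcp_rot: [1.0, -0.023, 0.001, -0.003]
contact_force: [1.6, 12.1, -1.8]
width: 0.0
gripper_force: 6.2
```

```bash
python3 - <<'E'
from h import *
a=[]
for i in range(6): jaw(); a.append(env.state()['contact_force'][1])
print(np.round(a,1),*tcp_clamp(env.state()))
p,d=env.read_camera("wrist"); save("w4",p)
E
```

```text
tail end -192.6 jaw y 34.0 trig None
 tail end -192.7 jaw y 34.1 trig None
 tail end -192.5 jaw y 33.9 trig None
 tail end -192.6 jaw y 34.0 trig None
 tail end -192.1 jaw y 34.2 trig None
 tail end -192.6 jaw y 33.8 trig None
[12.7 12.2 12.2 12.4 12.5 12.9] [-85.7 -30.9  48.5] [-0.1 12.9]
```

View pics/w4.png

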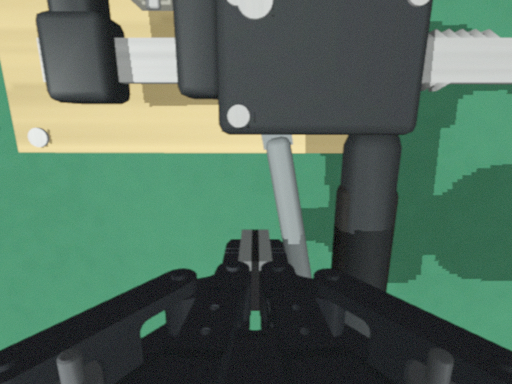

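Call:
play_rows:
  angular:
    - [0,0,0]
    - [0,0,0]
    - [0,0,0]
    - [0,0,0]
  delta_pos:
    - [0,0.02,0]
    - [0,0.04,0]
    - [0,0.05,0]
    - [0,0.05,0]
  grip: [1,1,1,1]

```text
t: 12.05
tool_pos: [0.4696, 0.0028, 0.0485]
tcp_rot: [1.0, -0.023, 0.001, -0.003]
contact_force: [1.1, 12.9, -2.2]
width: -0.0001
gripper_force: 6.5
```

```bash
python3 - <<'E'
from h import *
a=[];b=[]
for i in range(8): env.read_camera("wrist"); s=env.state(); a.append(s['contact_force'][1]); b.append(s['tool_pos'][1]*1e3)
print(np.round(a,1),np.mean(a),np.round(b,2)); jaw()
E
```

```text
[13.4 13.2 13.2 13.3 13.7 13.6 13.4 13.4] 13.416539328236988 [2.79 2.82 2.79 2.81 2.81 2.82 2.78 2.81]
 tail end -192.8 jaw y 33.9 trig None
```

Call:
play_rows:
  angular:
    - [0,0,0]
    - [0,0,0]
    - [0,0,0]
    - [0,0,0]
  delta_pos:
    - [0,0.02,0]
    - [0,0.04,0]
    - [0,0.05,0]
    - [0,0.05,0]
  grip: [1,1,1,1]

```text
t: 13.0
tool_pos: [0.4696, 0.0026, 0.0485]
tcp_rot: [1.0, -0.023, 0.001, -0.003]
contact_force: [0.5, 14.1, -1.7]
width: 0.0
gripper_force: 6.8
```

```bash
python3 - <<'E'
from h import *
a=[];b=[]
for i in range(8): env.read_camera("wrist"); s=env.state(); a.append(s['contact_force'][1]); b.append(s['tool_pos'][1]*1e3)
print(np.round(a,1),np.mean(a),np.round(b,2)); jaw()
E
```

```text
[14.4 14.4 14.2 14.9 14.1 14.1 14.2 14.7] 14.36402984817787 [2.6  2.59 2.6  2.61 2.59 2.58 2.55 2.58]
 tail end -192.3 jaw y 34.1 trig None
```

Stopped dead: at 14.4 N neither the trigger nor the jaw moves. I back off and go over to the release lever.

Call:
play_rows:
  angular:
    - [0,0,0]
    - [0,0,0]
    - [0,0,0]
    - [0,0,0]
    - [0,0,0]
    - [0,0,0]
    - [0,0,0]
    - [0,0,0]
    - [0,0,0]
    - [0,0,0]
    - [0,0,0]
    - [0,0,0]
  delta_pos:
    - [0,-1.0,0]
    - [0,-2.2,0]
    - [0,-3.0,-0.5]
    - [0,-3.0,-4]
    - [0,-3.0,-8]
    - [0,-3.0,-10]
    - [3,-1,-10]
    - [7,1,-10]
    - [11,3,-10]
    - [14,3.6,-10]
    - [14.2,3.6,-10]
    - [14.2,3.6,-10]
  grip: [1,1,1,1,1,1,1,1,1,1,1,1]

```text
t: 14.95
tool_pos: [0.6075, -0.0457, 0.1481]
tcp_rot: [1.0, -0.024, -0.001, 0.0]
contact_force: [0.3, 0.3, 0.3]
width: 0.0
gripper_force: 0.0
```

```bash
python3 - <<'E'
from h import *
s=env.state();print(*tcp_clamp(s),s['t'],s['contact_force']); c=env.get_calibration("top")
p,d=env.read_camera("wrist"); save("w5",p); jaw()
E
```

```text
[ 54.6 -72.5 148.1] [0.2 0.3] 14.95 [0.25373121 0.31727815 0.32150902]
 tail end -189.6 jaw y 37.6 trig -31.7
```

View pics/w5.png

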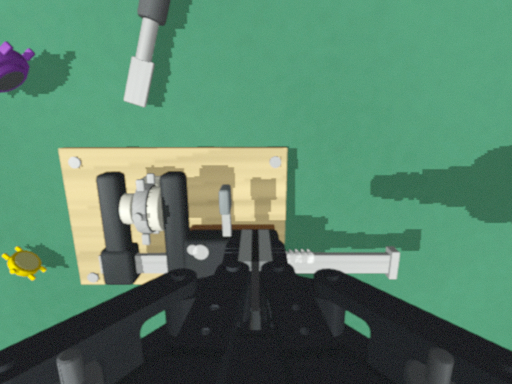

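The jaw has slackened about 3 mm, as it should once the back is home. The watch stands upright at px (148,208), the release pad is at (225,200), and the fingers are behind it at (255,250). I descend and push.

Call:
play_rows:
  angular:
    - [0,0,0]
    - [0,0,0]
    - [0,0,0]
    - [0,0,0]
    - [0,0,0]
    - [0,0,0]
  delta_pos:
    - [0.2,0,3]
    - [0.2,0,6]
    - [0.2,0,8]
    - [0.2,0,9]
    - [0.2,0,9.4]
    - [0.2,0,9.4]
  grip: [1,1,1,1,1,1]

```text
t: 15.8
tool_pos: [0.611, -0.0458, 0.0548]
tcp_rot: [1.0, -0.024, 0.001, 0.0]
contact_force: [-0.4, 0.6, 0.2]
width: 0.0003
gripper_force: 0.0
```

Call:
play_rows:
  angular:
    - [0,0,0]
    - [0,0,0]
    - [0,0,0]
    - [0,0,0]
    - [0,0,0]
  delta_pos:
    - [0,-0.4,0]
    - [0,-0.8,0]
    - [0,-1.1,0]
    - [0,-1.3,0]
    - [0,-1.3,0]
  grip: [1,1,1,1,1]

```text
t: 16.42
tool_pos: [0.6116, -0.0328, 0.0547]
tcp_rot: [1.0, -0.024, 0.001, 0.0]
contact_force: [1.4, -3.1, 2.6]
width: -0.0002
gripper_force: 1.6
```

Call:
play_rows:
  angular:
    - [0,0,0]
    - [0,0,0]
    - [0,0,0]
    - [0,0,0]
  delta_pos:
    - [0,-0.2,0]
    - [0,-0.3,0]
    - [0,-0.4,0]
    - [0,-0.4,0]
  grip: [1,1,1,1]

```text
t: 16.92
tool_pos: [0.6115, -0.0309, 0.0545]
tcp_rot: [1.0, -0.025, 0.0, 0.001]
contact_force: [0.9, -6.3, 2.7]
width: -0.0002
gripper_force: 3.2
```

```bash
python3 - <<'E'
from h import *
s=env.state();print(*tcp_clamp(s),s['t'],s['contact_force']);jaw()
E
```

```text
[ 57.8 -57.6  54.5] [ 1.2 -6.3] 16.925 [ 0.88517633 -6.30781829  2.67300169]Traceback (most recent call last):
  File "<stdin>", line 2, in <module>
  File "h.py", line 36, in jaw
    print(n,"tail end",t[:,1].min().round(1),"jaw y",np.median(j[:,1]).round(1) if len(j) else None,"trig",np.median(tr[:,1]).round(1) if len(tr) else None)
                       ~~~~~~~~~~^^
    return umr_minimum(a, axis, None, out, keepdims, initial, where)
ValueError: zero-size array to reduction operation minimum which has no identity
```

Call:
play_rows:
  angular:
    - [0,0,0]
    - [0,0,0]
    - [0,0,0]
    - [0,0,0]
    - [0,0,0]
  delta_pos:
    - [0,-0.1,0]
    - [0,-0.2,0]
    - [0,-0.3,0]
    - [0,-0.4,0]
    - [0,-0.4,0]
  grip: [1,1,1,1,1]

```text
t: 17.6
tool_pos: [0.6115, -0.0306, 0.0545]
tcp_rot: [1.0, -0.026, -0.0, 0.003]
contact_force: [-0.7, -11.4, 3.6]
width: 0.0001
gripper_force: 5.7
```

```bash
python3 - <<'E'
from h import *
s=env.state();print(*tcp_clamp(s),s['t'],s['contact_force'])
p,d=env.read_camera("wrist"); save("w6",p)
E
```

```text
[ 57.8 -57.3  54.5] [ -0.1 -11.4] 17.6 [ -0.67511558 -11.35250225   3.55635062]
```

View pics/w6.png

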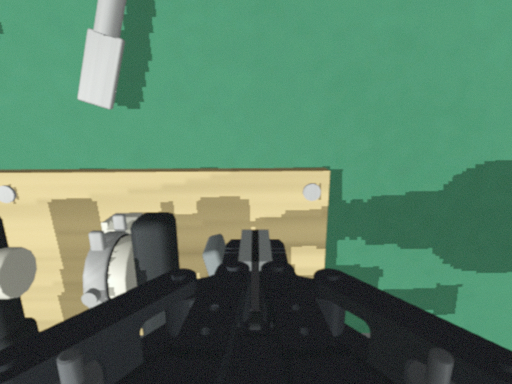

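The lever is on its end stop, and the jaw has sprung clear of the watch: the die is at px (20,272) and the watch stands at (110,265). I ease the push a little and hold it.

Call:
play_rows:
  angular:
    - [0,0,0]
    - [0,0,0]
    - [0,0,0]
    - [0,0,0]
    - [0,0,0]
    - [0,0,0]
    - [0,0,0]
    - [0,0,0]
    - [0,0,0]
    - [0,0,0]
    - [0,0,0]
    - [0,0,0]
  delta_pos:
    - [0,0.1,0]
    - [0,0.1,0]
    - [0,0.1,0]
    - [0,0.1,0]
    - [0,0.1,0]
    - [0,0.1,0]
    - [0,0.1,0]
    - [0,0.1,0]
    - [0,0.1,0]
    - [0,0.1,0]
    - [0,0.1,0]
    - [0,0.1,0]
  grip: [1,1,1,1,1,1,1,1,1,1,1,1]

```text
t: 19.15
tool_pos: [0.6116, -0.0307, 0.0546]
tcp_rot: [1.0, -0.026, 0.0, 0.003]
contact_force: [1.2, -9.9, 4.8]
width: 0.0001
gripper_force: 5.1
```

Call:
play_rows:
  angular:
    - [0,0,0]
    - [0,0,0]
    - [0,0,0]
    - [0,0,0]
    - [0,0,0]
    - [0,0,0]
    - [0,0,0]
    - [0,0,0]
  delta_pos:
    - [0,0.8,0]
    - [0,1.8,0]
    - [0,2.0,0]
    - [0,2.0,-3]
    - [0,2.0,-6]
    - [0,2.0,-9]
    - [0,2.0,-10]
    - [0,2.0,-10]
  grip: [1,1,1,1,1,1,1,1]

```text
t: 20.15
tool_pos: [0.6104, -0.0452, 0.1541]
tcp_rot: [1.0, -0.024, 0.0, -0.0]
contact_force: [0.7, -0.0, 0.2]
width: -0.0001
gripper_force: 0.0
```

```bash
python3 - <<'E'
from h import *
s=env.state();print(*tcp_clamp(s),s['t'],s['contact_force']); jaw()
def meas(n,c,d):
    o=np.array([556.7,29.5]);y=-0.0504;Rz=np.array([[np.cos(y),-np.sin(y)],[np.sin(y),np.cos(y)]])
    C=cloud(c,d).reshape(-1,3)[d.ravel()>0];q=np.c_[(C[:,:2]*1000-o)@Rz,C[:,2]*1000]
    k=(q[:,2]>50)&(q[:,2]<58)&(q[:,0]>62)&(q[:,0]<75)&(q[:,1]>25)&(q[:,1]<110); print(n,"moving jaw y",np.percentile(q[k][:,1],[3,50,97]).round(1))
    k=(q[:,2]>58)&(q[:,2]<80)&(abs(q[:,0]-48)<15)&(q[:,1]>2)&(q[:,1]<30); print("watch top",np.median(q[k],0).round(1),k.sum())
f=np.load("pics/w1.npz");meas("start",{k[2:]:f[k] for k in f if k.startswith('c_')},f['d'])
c=env.get_calibration("wrist");p,d=env.read_camera("wrist");meas("now",c,d); save("w7",p)
E
```

```text
[ 57.4 -71.9 154.1] [ 0.7 -0. ] 20.15 [ 0.74503742 -0.03951956  0.24604504]Traceback (most recent call last):
  File "<stdin>", line 2, in <module>
  File "h.py", line 36, in jaw
    print(n,"tail end",t[:,1].min().round(1),"jaw y",np.median(j[:,1]).round(1) if len(j) else None,"trig",np.median(tr[:,1]).round(1) if len(tr) else None)
                       ~~~~~~~~~~^^
    return umr_minimum(a, axis, None, out, keepdims, initial, where)
ValueError: zero-size array to reduction operation minimum which has no identity
```

```bash
python3 - <<'E'
from h import *
def meas(n,c,d):
    o=np.array([556.7,29.5]);y=-0.0504;Rz=np.array([[np.cos(y),-np.sin(y)],[np.sin(y),np.cos(y)]])
    C=cloud(c,d).reshape(-1,3)[d.ravel()>0];q=np.c_[(C[:,:2]*1000-o)@Rz,C[:,2]*1000]
    k=(q[:,2]>50)&(q[:,2]<58)&(q[:,0]>62)&(q[:,0]<75)&(q[:,1]>25)&(q[:,1]<110); print(n,"moving jaw y",np.percentile(q[k][:,1],[3,50,97]).round(1))
    k=(q[:,2]>58)&(q[:,2]<80)&(abs(q[:,0]-48)<15)&(q[:,1]>2)&(q[:,1]<30); print("watch top",np.median(q[k],0).round(1),k.sum())
    for b in range(10,34,1):
        k=(q[:,2]>40)&(q[:,2]<60)&(abs(q[:,0]-48)<6)&(q[:,1]>b)&(q[:,1]<=b+1); print((b,int(k.sum())),end=' ')
f=np.load("pics/w1.npz");meas("start",{k[2:]:f[k] for k in f if k.startswith('c_')},f['d'])
c=env.get_calibration("wrist");p,d=env.read_camera("wrist");meas("now",c,d); save("w7",p)
E
```

```text
start moving jaw y [41.2 48.7 56.8]
watch top [47.6 11.6 61.6] 510
(10, 0) (11, 0) (12, 0) (13, 0) (14, 0) (15, 0) (16, 0) (17, 0) (18, 0) (19, 1) (20, 13) (21, 12) (22, 14) (23, 7) (24, 0) (25, 0) (26, 0) (27, 0) (28, 0) (29, 0) (30, 0) (31, 0) (32, 48) (33, 14) now moving jaw y [68.  74.8 83.8]
watch top [50.4  9.8 61.8] 682
(10, 0) (11, 0) (12, 0) (13, 0) (14, 0) (15, 0) (16, 0) (17, 0) (18, 0) (19, 0) (20, 0) (21, 0) (22, 0) (23, 0) (24, 0) (25, 0) (26, 0) (27, 0) (28, 0) (29, 0) (30, 0) (31, 0) (32, 0) (33, 0)
```

View pics/w7.png

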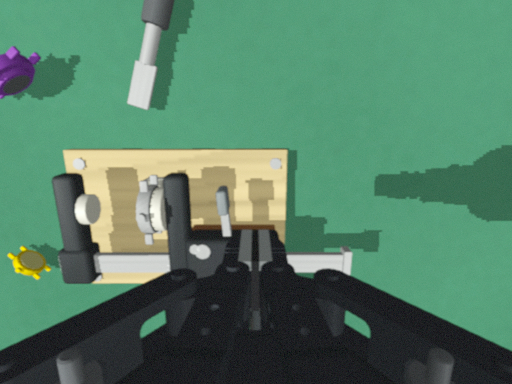

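The jaw casting is at y 67–84, so the jaw is fully open. The watch is upright at px (150,208). One numeric check of how proud the back stands, seen from the back's side.

Call:
play_rows:
  angular:
    - [0,0,0]
    - [0,0,0]
    - [0,0,0]
    - [0,0,0]
    - [0,0,0]
    - [0,0,0]
    - [0,0,0]
  delta_pos:
    - [0,0,-4]
    - [0,0,-8]
    - [-3,-3,-9]
    - [-6,-6,-9]
    - [-9,-9,-9]
    - [-11,-11,-9]
    - [-11,-11,-9]
  grip: [1,1,1,1,1,1,1]

```text
t: 21.12
tool_pos: [0.5041, 0.0714, 0.2432]
tcp_rot: [1.0, -0.022, -0.001, 0.0]
contact_force: [0.2, -0.6, -0.3]
width: -0.0001
gripper_force: 0.0
```

```bash
python3 - <<'E'
from h import *
def meas(n,c,d):
    o=np.array([556.7,29.5]);y=-0.0504;Rz=np.array([[np.cos(y),-np.sin(y)],[np.sin(y),np.cos(y)]])
    C=cloud(c,d).reshape(-1,3)[d.ravel()>0];q=np.c_[(C[:,:2]*1000-o)@Rz,C[:,2]*1000]
    k=(q[:,2]>50)&(q[:,2]<58)&(q[:,0]>62)&(q[:,0]<75)&(q[:,1]>25)&(q[:,1]<110); print(n,"moving jaw y",np.percentile(q[k][:,1],[3,50,97]).round(1))
    for nm,z0,z1 in(("back",46,59),("case",61.5,66)):
        k=(q[:,2]>z0)&(q[:,2]<z1)&(abs(q[:,0]-48)<8)&(q[:,1]>5)&(q[:,1]<30); print(nm,k.sum(),np.percentile(q[k],[3,50,90,97],axis=0).round(1)[:,1] if k.any() else None)
    k=(q[:,2]>46)&(q[:,2]<60)&(q[:,0]>-90)&(q[:,0]<-70)&(q[:,1]>-62)&(q[:,1]<-8); print("trigger",np.median(q[k],0) if k.any() else None)
f=np.load("pics/w1.npz");meas("start",{k[2:]:f[k] for k in f if k.startswith('c_')},f['d'])
c=env.get_calibration("wrist");p,d=env.read_camera("wrist");meas("now",c,d); print(tcp_clamp(env.state()))
E
```

```text
start moving jaw y [41.2 48.7 56.8]
back 63 [ 8.3 21.6 23.5 23.6]
case 173 [ 5.4 12.1 18.  18.7]
trigger [-79.88375118 -30.82526674  53.77927658]
now moving jaw y [68.6 76.8 84.8]
back 51 [17.8 19.1 19.9 20. ]
case 172 [ 5.9 12.  16.7 17.5]
trigger [-80.08178031 -29.4693367   53.55492896]
(array([-53.4,  37.6, 243.3]), array([ 0.3, -0.3]))
```

The back's proudness has dropped by 2.4 mm, so it is home. The jaw is open, the trigger is at rest and the arm is clear, so I hand in.

```bash
python3 -c "
from station import env
print(env.sign_off())"
```

```text
the job is handed in; nothing more can be done
None
```

The job is handed in. The back is pressed home (about 2.4 mm further in, stopped dead at 14.4 N), the jaw is released fully open, and the watch is still standing in the cradle; the judge's verdict was not returned. I viewed 12 pictures, two over the limit of 10.

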